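# Tilt the polishing cradle and pin it at the steep setting

### The job

The tilting cradle in front of the buffing motor is pinned at its level loading position. Swing its lock arm up and back so the pin is out, tip the cradle with its crank past the first narrow notch, lower the pin gently onto the plate's rim, and lock the cradle at the second narrow notch (the steep setting): the arm's pin must lie fully home in that notch, with the cradle at rest and let go. Stop as soon as the pin has dropped in: do not force the cradle against it. Leave the compound bar and the felt wheel where they are.

Things in the scene. Friction and masses are not known exactly. Their poses are not given: they have to be found in the camera images.
- stand: Fixed grey stand of the cradle: base plate 235 x 215 x 14 mm with two upright cheeks. Origin on the table, straight below the trunnion axis, midway between the cheeks. x: away from the robot's side, y: along the trunnion axis (0.100 above the table), z up. Offsets below are in this frame. Highest: fixed parts 0.18, crank grip 0.22, lock arm upright 0.32.
- cradle (a joint): Tilt (rad) of the cradle, an aluminium plate between the cheeks carrying a 92 mm brass dish. 0 = level; grows as its robot-side edge rises and the crank swings away from the robot. End stops -0.16 and 1.25. The hinge has 0.7 N m of friction: the cradle stays where it is left, unless the pin is in a narrow notch, which stops it hard, with 0.02 rad of play each way.
- crank_grip (a point): Centre of the crank's grip: level black cylinder along the stand's y, 18 mm diameter, 78 mm long, free all round, at y = -0.140. The crank is part of the cradle; the grip is 0.110 from the trunnion axis: at tilt t it is at x = -0.110 sin(0.87 - t), z = 0.100 + 0.110 cos(0.87 - t). t = 0: leaning towards the robot; t = 0.87: upright.
- plate_centre (a point): Centre of the steel index plate on the trunnion axis at y = 0.089 (14 mm thick, rim radius 75 mm), turning with the cradle. Rim notches: one wide (36 mm), two narrow (15 mm). They come under the lock pin at tilts of about 0 (wide), 0.44 (first narrow) and 0.92 (second narrow), but the plate is clamped by hand: all are off together by up to 0.10 either way; feel for the pin to drop.
- lock_arm (a joint): Angle (rad) of the lock arm, dark steel, turning about an axis along y at x = 0.095, z = 0.170 on a post behind the index plate. 0 = level, pin fully home; grows as its robot-side end is lifted; about 0.11 = pin on the rim between notches. It falls by its own weight (0.25 to 0.4 kg, hardly any friction); past upright (1.57) it leans back on its stop at 1.85 and stays parked.
- lock_pin (a point): The lock pin: a 12 mm steel cross pin lying along y across the rim of the index plate, fixed to the lock arm 95 mm from the arm's axis; its middle, at y = 0.089. Let down, it rests on the rim by the arm's weight, rides there while the cradle is tipped, and drops 11 mm when a notch comes under it. Pin and plate must not be forced or knocked together with over 45 N.
- lock_grip (a point): Centre of the lock arm's grip: level black cylinder along y, 16 mm diameter, 68 mm long, sticking out to +y from the arm's robot-side end, at y = 0.147, 0.132 from the arm's axis: at angle a it is at x = 0.095 - 0.132 cos(a), z = 0.170 + 0.132 sin(a).
- rouge_bar: brown bar of polishing compound in a card sleeve, 130 x 45 x 36 mm, loose beside the stand on the lock-arm side; leave it alone. Its origin is the centre of its underside.
- felt_wheel: grey felt disc, 104 mm across, 26 mm thick, lying flat beside the stand on the crank side; leave it alone. Its origin is the centre of its underside.

How it is judged (in metres and radians):
On the way, in this order (a step that is already met when the one before it is completed fails the run):
1. the lock arm is lifted, so that its pin is clear of the index plate (value of joint lock_arm above 0.25 rad), for 0.2 s.
2. the cradle is tipped past the first narrow notch (value of joint cradle above 0.6 rad), for 0.2 s.
At the end, for the whole second after the job is handed in: The lock arm is below 0.045 rad (pin fully home in a notch) with the cradle between 0.75 and 1.10 rad (which only the second narrow notch allows), both at rest (under 0.05 rad/s), and the fingers off the fixture (value of joint lock_arm below 0.045 rad and value of joint cradle between 0.75 and 1.1 rad and velocity of joint cradle between -0.05 and 0.05 rad/s and velocity of joint lock_arm between -0.05 and 0.05 rad/s and contact force between the fingers and stand below 0.5 N); the robot touches nothing.
It fails at once if the compound bar is pushed more than 30 mm from its place (distance of rouge_bar from where it was at the start of the episode above 0.03 m).
It fails at once if the felt wheel is pushed more than 30 mm from its place (distance of felt_wheel from where it was at the start of the episode above 0.03 m).
It fails at once if the cradle is forced against the pin, or the pin pressed on the plate, with more than 45 N (contact force between lock_arm and index_plate above 45 N).
It also fails if it takes over 72 s, if anything falls off the work surface, if the arm or the gripper's body presses on something with over 40 N, if the wrist force passes 120 N, or if a joint passes its speed limit or range.

### The arm

A 6-joint arm with a two-finger parallel gripper is mounted at the origin on the work surface. World frame = base frame: x ahead of the robot, y to its left, z up, the work surface at z = 0. Lengths are in mm, angles in rad, forces in N, time in s.
With the tool pointing down it reaches from about 250 to 800 mm from the base axis. Payload 3.9 kg.
Tool frame: the origin (TCP) lies midway between the tips of the shut fingers; the grasp point (between the pads) lies bot.grip_point_offset behind it (bot.grip_point_offset is the distance from the TCP to the grasp point, in mm); z points along the fingers, y is the line along which they close (so a half turn about z gives the same grasp; the last joint's range is limited). The gripper opens to 85 mm and grips with 20 to 120 N. Pads are 22 mm wide; open, the fingers measure 114 mm over their backs; the gripper's body (76 mm by 85 mm) begins 54 mm behind the grasp point. The pads swing forward as they close: fully open they stand 13 mm farther back than shut.
Start: joints at [1.244, 0.26, -0.138, 1.173, 0, 1.571], TCP at [168.528, 497.206, 231.304] pointing down, gripper open.
Joint ranges: [-2.78, 2.78], [-0.83, 1.72], [-1.28, 1.37], [-1.9, 2.12], [-1.57, 1.48], [-3.14, 3.14]. Speed limits (rad/s): [2.57, 2.57, 3.14, 3.14, 3.14, 3.14].

### API

Orientations are given as a rotation vector (axis times angle).
In Python, from station import bot, imaging, ticket gives the robot as it stands.
- The arm moves only by the tool move_arm, never from a script. Its argument "targets" is a list of rows, each an object with "delta_pos": the shift along the tool's x, y, z normalised to -1 to 1, where 1 is 0.02 m, a list of three; "spin": the turn about the tool's z normalised to -1 to 1, where 1 is 8 degrees; "fingers": the opening, from -1 (shut) to 1 (fully open). In form: [{"delta_pos": [x, y, z], "spin": spin, "fingers": fingers}, ...]. A call has 1 to 20 rows; each row shifts and turns the commanded pose from where the row before left it, along the tool's axes as they then stand; what a row does not reach is not made up. A row lasts 1/10 s, in which the tool goes at most 50 mm and 8.59 degrees, less where a joint would pass 70% of its speed; a pose out of reach is approached as far as the arm can. A call with a number of a shift or a turn outside -1 to 1 is refused whole. A call with a gripper value outside its range is refused whole. The fingers move at their own pace and stop on an object; "grip_force" is the grip in N (left out, the last holds). Time passes only in rows, so rows that do not move let the fingers close. It gives the time, the measured TCP pose, the force, the opening and the grip force at its end, in the units of the state.
- bot.get_obs(): the state, without advancing time (a new reading comes with each control period).
- imaging.snapshot(name): name is "scene" or "side" or "wrist"; returns (picture, depth): 420x560x3 uint8, red, green, blue; 420x560 float32, mm along the optical axis (not along the pixel's ray), 0 where there is no reading.
- imaging.camera_model(name): a dict with "vertical_fov" (degrees; the focal length in pixels is half the picture's height over the tangent of half this angle, whatever the lens; pixels are square), "cx", "cy" (the principal point, pixels), "D" ([k1, k2, p1, p2, k3] as OpenCV has them; the pictures are not rectified), "R" (3x3) and "t" (3): a world point X has camera coordinates R X + t; the wrist camera has in their place "tool_from_camera" (4x4, takes a point from camera to tool coordinates, whose origin is the TCP and whose axes are the flange's). Camera axes: x right, y down, z forward; pixel columns grow to the right and rows downward; lengths in mm; the calibration is good to about 2 mm. A picture is of the moment at which its call begins: read the wrist's pose just before it. camera_model takes no time and is no camera call.
- ticket.close_job(): hands the job in; it is judged then, once.
The state is a dict: "t": time; "q": joint angles; "joint_vel": joint speeds; "joint_torque": joint torques, N m; "position": TCP position; "ee_rot": TCP orientation; "ft_force": force on the tool from outside, world axes, zero at the start; "ft_torque": the same for the moment, N m; "width": finger opening in mm; "gripper_force": force on a finger pad.
Only numpy, scipy, OpenCV 4.12 (cv2) and the standard library are available. Lean on these libraries where they do the work, as an engineer would, in place of code of your own. Each camera call takes 0.05 s, during which the arm holds its last target. There are 200 camera calls.

## Working session

There is one attempt and no reset: what is moved stays moved. The work goes in short steps, Python scripts to look and compute and a tool call to move; the robot and the scene stay as the last step left them, time stands still between calls to the robot, and variables do not carry over. Pictures are saved under pics/ and viewed, at most 10 in all, crops included, and the job is handed in when it is done.

Besides the shell and the picture viewer there is one more tool, called as a command line: name --argument value ..., lists and objects as JSON in quotes. move_arm: Moves the arm, as the interface text tells. Its arguments: {"type":"object","properties":{"targets":{"type":"array"},"grip_force":{"type":"number"}},"required":["targets"]}

```bash
mkdir -p pics; cat > h.py <<'E'
import numpy as np, cv2
from station import bot, imaging, ticket
def cam(n):
    m=imaging.camera_model(n); f=210/np.tan(np.radians(m["vertical_fov"])/2)
    K=np.array([[f,0,m["cx"]],[0,f,m["cy"]],[0,0,1]]); return m,K,np.array(m["D"],float)
def cloud(n,d):
    m,K,D=cam(n); v,u=np.mgrid[:420,:560]
    p=cv2.undistortPoints(np.stack([u,v],-1).reshape(-1,1,2).astype(float),K,D).reshape(420,560,2)
    c=np.dstack([p*d[...,None],d])
    R=np.array(m["R"]);t=np.array(m["t"])
    return (c-t)@R
E
python3 - <<'E'
from h import *
o=bot.get_obs();print({k:np.round(v,3) for k,v in o.items()},bot.grip_point_offset)
for n in("scene","side"):
    p,d=imaging.snapshot(n);np.savez("/tmp/"+n,p=p,d=d);cv2.imwrite(f"pics/{n}1.png",p[...,::-1])
    m=imaging.camera_model(n);print(n,-np.array(m["R"]).T@np.array(m["t"]),(d>0).mean())
E
```

```text
{'t': np.float64(0.0), 'q': array([ 1.244,  0.261, -0.139,  1.173, -0.   ,  1.571]), 'joint_vel': array([-0.001,  0.   , -0.001, -0.001,  0.   , -0.001]), 'joint_torque': array([-1.0000e-03, -4.0568e+01,  2.5392e+01,  1.9000e-02, -0.0000e+00,
        0.0000e+00]), 'position': array([168.302, 496.569, 230.473]), 'ee_rot': array([-5.110e-01, -3.099e+00,  3.000e-03]), 'ft_force': array([0.431, 0.282, 0.098]), 'ft_torque': array([ 0.022, -0.006,  0.019]), 'gripper_force': np.float64(0.0), 'width': np.float64(85.533)} 18.700000000000003
scene [1143.72934176 -179.17679745  636.17519579] 0.9959821428571428
side [287.51189363 562.24818562 622.25049951] 0.9959863945578231
```

View pics/scene1.png

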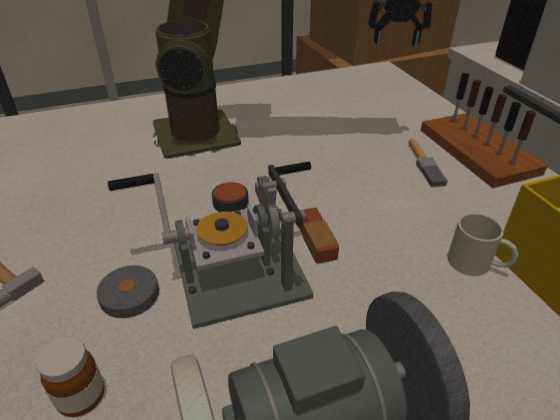

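View pics/side1.png

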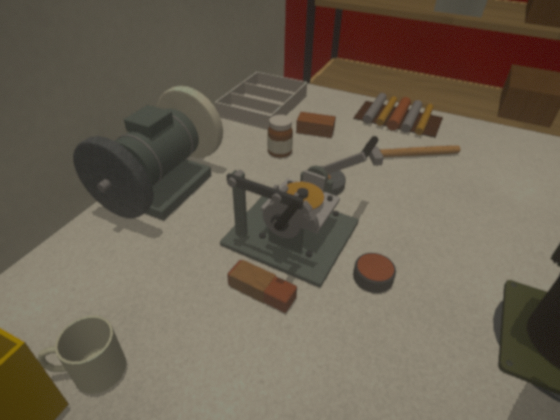

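The scene view shows the crank grip near (130,182), the lock arm grip near (293,168) and the base plate corner near (308,293). The side view shows the lock grip near (290,215), the arm post at (238,200), and the bar at (262,285).

```bash
python3 - <<'E'
from h import *
P=[];C=[]
for n in("scene","side"):
    z=np.load(f"/tmp/{n}.npz");X=cloud(n,z["d"].astype(float));
    roi={"scene":(160,80,330,350),"side":(200,120,380,320)}[n]
    x0,y0,x1,y1=roi
    if n=="scene": x0,x1=95,345; y0=150
    A=X[y0:y1,x0:x1].reshape(-1,3);c=z["p"][y0:y1,x0:x1].reshape(-1,3).astype(int)
    s=(A[:,2]>9)&(A[:,2]<19)
    print(n,"centre px pts",X[182,130] if n=="scene" else X[215,290], X[168,293] if n=="scene" else X[203,300])
    g=s&(c.max(1)-c.min(1)<25)
    P.append(A[g]);
    dark=(c.max(1)<32)&(A[:,2]>60)
    B=A[dark];lab=None
    im=np.zeros((420,560),np.uint8);im[y0:y1,x0:x1]=dark.reshape(y1-y0,x1-x0)
    k,l,st,ce=cv2.connectedComponentsWithStats(im)
    for i in range(1,k):
        if st[i,4]>40:
            q=X[l==i];print(" dark",st[i],q.min(0).round(),np.median(q,0).round(),q.max(0).round())
A=np.vstack(P)[:,:2]
med=np.median(A,0);A=A[np.linalg.norm(A-med,axis=1)<175]
# density filter
gx=((A-med)/3+100).astype(int);H=np.zeros((200,200),np.uint8);H[gx[:,1],gx[:,0]]=255
H=cv2.morphologyEx(H,cv2.MORPH_CLOSE,np.ones((7,7)));H=cv2.morphologyEx(H,cv2.MORPH_OPEN,np.ones((7,7)))
cs,_=cv2.findContours(H,0,2);c=max(cs,key=cv2.contourArea);r=cv2.minAreaRect(c)
print("rect",(np.array(r[0])-100)*3+med,np.array(r[1])*3,r[2]);print(((cv2.boxPoints(r)-100)*3+med).round())
E
```

```text
scene centre px pts [ 437.92898168 -191.77873389  172.56876234] [495.76691121  89.49549784 173.15759681]
 dark [275 162  36  12 240] [ 487. -179.  168.] [498.  89. 175.] [1144.  122.  636.]
 dark [108 174  46  16 362] [ 426. -227.  163.] [ 437. -191.  172.] [ 443. -153.  178.]
 dark [277 186  16  25  69] [536.  40. 166.] [572.  42. 174.] [613.  44. 180.]
side centre px pts [486.32395378  91.73732776 173.28338183] [483.43992833  56.51822341 174.55689453]
rect [533.53826856 -34.52238966] [220.8633728  239.32862091] 87.70938873291016
[[ 410. -140.]
 [ 649. -150.]
 [ 658.   71.]
 [ 418.   81.]]
```

move_arm --targets '[{"delta_pos": [0, 0, -0.2], "spin": 1, "fingers": 1}, {"delta_pos": [0, 0, -0.2], "spin": 1, "fingers": 1}, {"delta_pos": [0, 0, -0.2], "spin": 1, "fingers": 1}, {"delta_pos": [0, 0, -0.2], "spin": 1, "fingers": 1}, {"delta_pos": [0, 0, -0.2], "spin": 1, "fingers": 1}, {"delta_pos": [0, 0, -0.2], "spin": 1, "fingers": 1}, {"delta_pos": [0, 0, -0.2], "spin": 1, "fingers": 1}, {"delta_pos": [0, 0, -0.2], "spin": 1, "fingers": 1}, {"delta_pos": [0, 0, 0], "spin": 1, "fingers": 1}, {"delta_pos": [0, 0, 0], "spin": 0.2, "fingers": 1}]'

```text
t: 1.1
position: [168.4, 497.0, 263.0]
ee_rot: [2.267, 2.174, -0.001]
ft_force: [0.2, 0.2, -0.1]
width: 85.3
gripper_force: 0.0
```

move_arm --targets '[{"delta_pos": [-0.98, 0.85, 0], "spin": 0, "fingers": 1}, {"delta_pos": [-0.98, 0.85, 0], "spin": 0, "fingers": 1}, {"delta_pos": [-0.98, 0.85, 0], "spin": 0, "fingers": 1}, {"delta_pos": [-0.98, 0.85, 0], "spin": 0, "fingers": 1}, {"delta_pos": [-0.98, 0.85, 0], "spin": 0, "fingers": 1}, {"delta_pos": [-0.98, 0.85, 0], "spin": 0, "fingers": 1}, {"delta_pos": [-0.98, 0.85, 0], "spin": 0, "fingers": 1}, {"delta_pos": [-0.98, 0.85, 0], "spin": 0, "fingers": 1}, {"delta_pos": [-0.98, 0.85, 0], "spin": 0, "fingers": 1}, {"delta_pos": [-0.98, 0.85, 0], "spin": 0, "fingers": 1}, {"delta_pos": [-0.98, 0.85, 0], "spin": 0, "fingers": 1}, {"delta_pos": [-0.98, 0.85, 0], "spin": 0, "fingers": 1}, {"delta_pos": [-0.98, 0.85, 0], "spin": 0, "fingers": 1}, {"delta_pos": [-0.98, 0.85, 0], "spin": 0, "fingers": 1}, {"delta_pos": [-0.98, 0.85, 0], "spin": 0, "fingers": 1}, {"delta_pos": [-0.98, 0.85, 0], "spin": 0, "fingers": 1}, {"delta_pos": [-0.98, 0.85, 0], "spin": 0, "fingers": 1}, {"delta_pos": [-0.98, 0.85, 0], "spin": 0, "fingers": 1}, {"delta_pos": [-0.98, 0.85, 0], "spin": 0, "fingers": 1}, {"delta_pos": [-0.98, 0.85, 0], "spin": 0, "fingers": 1}]'

```text
t: 3.1
position: [492.6, 90.8, 262.9]
ee_rot: [-2.263, -2.178, 0.001]
ft_force: [0.5, 0.2, 0.8]
width: 85.0
gripper_force: 0.0
```

```bash
cat >> h.py <<'E'
def wrist():
    o=bot.get_obs();p,d=imaging.snapshot("wrist")
    from scipy.spatial.transform import Rotation as Ro
    m,K,D=cam("wrist");T=np.array(m["tool_from_camera"]);v,u=np.mgrid[:420,:560]
    q=cv2.undistortPoints(np.stack([u,v],-1).reshape(-1,1,2).astype(float),K,D).reshape(420,560,2)
    c=np.dstack([q*d[...,None],d]).astype(float)
    X=(c@T[:3,:3].T+T[:3,3])@Ro.from_rotvec(o["ee_rot"]).as_matrix().T+np.array(o["position"])
    return o,p,d,X
E
python3 - <<'E'
from h import *
o,p,d,X=wrist();cv2.imwrite("pics/w1.png",p[...,::-1]);np.savez("/tmp/w1",p=p,X=X)
print(o["t"],o["position"],o["ee_rot"],o["ft_force"])
E
```

```text
3.1 [492.62191484  90.75698065 262.91650664] [-2.26326854e+00 -2.17808130e+00  1.03583902e-03] [0.5442968  0.21958286 0.82317395]
```

View pics/w1.png

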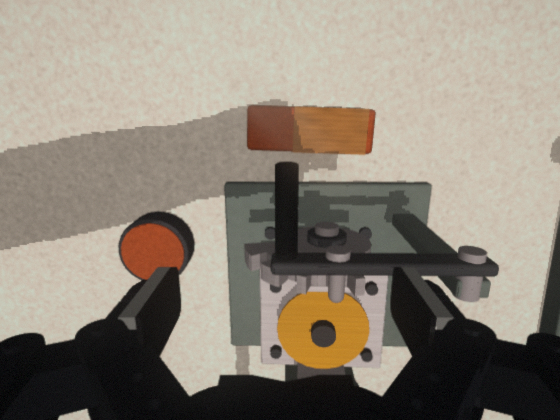

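The wrist view shows the lock grip upright at columns 275–298, rows 165–255, with the lock arm along row 265. The stand is squared up with the tool.

```bash
python3 - <<'E'
from h import *
z=np.load("/tmp/w1.npz");p=z["p"].astype(int);X=z["X"]
for r in (170,190,210,230,245):
    s=[c for c in range(265,310) if X[r,c,2]>150]
    q=X[r,s];print(r,s[0],s[-1],q[0].round(1),q[-1].round(1),"top",q[len(q)//2].round(1))
q=X[160:256,286];q=q[q[:,2]>150];print(q[0],q[-1])
print("arm",X[265,300],X[265,450],"bolt",X[255,471])
E
```

```text
170 275 298 [485.8 120.4 171.7] [501.1 119.9 172.1] top [493.8 121.6 179.6]
190 275 298 [485.1 106.8 172. ] [500.7 106.  171.2] top [493.3 108.  178.5]
210 275 297 [484.5  92.7 172.3] [499.6  92.7 174.1] top [492.1  94.7 179.7]
230 275 297 [483.8  78.  172. ] [499.2  77.7 172.7] top [491.6  80.4 179.1]
245 275 297 [483.3  66.6 171.7] [498.8  66.4 172.7] top [491.2  69.5 179.5]
[493.29193144 125.26592241 166.20145828] [490.89553152  62.26896303 179.8366277 ]
arm [500.31595286  55.07896172 181.34255068] [603.45846554  51.24535342 180.94754914] bolt [618.121143    57.21988353 178.71664677]
```

move_arm --targets '[{"delta_pos": [0, 0, 0.9], "spin": 0, "fingers": 1}, {"delta_pos": [0, 0, 0.9], "spin": 0, "fingers": 1}, {"delta_pos": [0, 0, 0.9], "spin": 0, "fingers": 1}, {"delta_pos": [0, 0, 0.9], "spin": 0, "fingers": 1}, {"delta_pos": [0, 0, 0.9], "spin": 0, "fingers": 1}, {"delta_pos": [0, 0, 0.9], "spin": 0, "fingers": 1}, {"delta_pos": [0, 0, 0], "spin": 0, "fingers": 0}, {"delta_pos": [0, 0, 0], "spin": 0, "fingers": -0.5}, {"delta_pos": [0, 0, 0], "spin": 0, "fingers": -1}, {"delta_pos": [0, 0, 0], "spin": 0, "fingers": -1}, {"delta_pos": [0, 0, 0], "spin": 0, "fingers": -1}, {"delta_pos": [0, 0, 0], "spin": 0, "fingers": -1}]' --grip_force 25

```text
t: 4.35
position: [493.2, 91.8, 156.2]
ee_rot: [2.265, 2.175, 0.003]
ft_force: [0.2, -0.0, 3.6]
width: 14.8
gripper_force: 25.0
```

move_arm --targets '[{"delta_pos": [0, 0.033, -0.659], "spin": 0, "fingers": -1}, {"delta_pos": [0, 0.098, -0.653], "spin": 0, "fingers": -1}, {"delta_pos": [0, 0.164, -0.639], "spin": 0, "fingers": -1}, {"delta_pos": [0, 0.226, -0.62], "spin": 0, "fingers": -1}, {"delta_pos": [0, 0.287, -0.594], "spin": 0, "fingers": -1}, {"delta_pos": [0, 0.345, -0.562], "spin": 0, "fingers": -1}]'

```text
t: 4.95
position: [512.4, 91.0, 229.1]
ee_rot: [-2.262, -2.173, 0.007]
ft_force: [-5.3, 2.4, -1.2]
width: 14.5
gripper_force: 24.5
```

move_arm --targets '[{"delta_pos": [0, 0.399, -0.525], "spin": 0, "fingers": -1}, {"delta_pos": [0, 0.449, -0.483], "spin": 0, "fingers": -1}, {"delta_pos": [0, 0.496, -0.435], "spin": 0, "fingers": -1}, {"delta_pos": [0, 0.537, -0.384], "spin": 0, "fingers": -1}, {"delta_pos": [0, 0.572, -0.328], "spin": 0, "fingers": -1}, {"delta_pos": [0, 0.602, -0.269], "spin": 0, "fingers": -1}, {"delta_pos": [0, 0.626, -0.209], "spin": 0, "fingers": -1}, {"delta_pos": [0, 0.644, -0.144], "spin": 0, "fingers": -1}, {"delta_pos": [0, 0.655, -0.08], "spin": 0, "fingers": -1}, {"delta_pos": [0, 0.659, -0.014], "spin": 0, "fingers": -1}, {"delta_pos": [0, 0.657, 0.052], "spin": 0, "fingers": -1}, {"delta_pos": [0, 0.649, 0.118], "spin": 0, "fingers": -1}, {"delta_pos": [0, 0, 0], "spin": 0, "fingers": -1}]'

```text
t: 6.25
position: [655.4, 85.0, 283.5]
ee_rot: [2.266, 2.175, 0.001]
ft_force: [-0.5, -0.1, 1.5]
width: 14.7
gripper_force: 28.1
```

```bash
python3 - <<'E'
from h import *
p,d=imaging.snapshot("scene");cv2.imwrite("pics/s2.png",p[...,::-1]);print(bot.get_obs()["position"])
E
```

```text
[654.62394448  85.05112021 283.63906278]
```

View pics/s2.png

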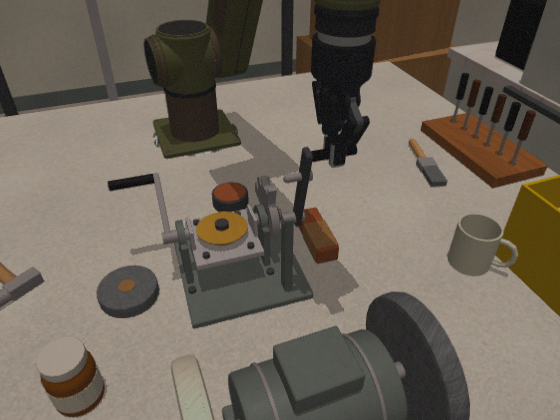

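move_arm --targets '[{"delta_pos": [0, 0, 0], "spin": 0, "fingers": 0}, {"delta_pos": [0, 0, 0], "spin": 0, "fingers": 1}, {"delta_pos": [0, 0, 0], "spin": 0, "fingers": 1}, {"delta_pos": [0, 0, 0], "spin": 0, "fingers": 1}, {"delta_pos": [0, 0, 0], "spin": 0, "fingers": 1}, {"delta_pos": [0, 0, -0.8], "spin": 0, "fingers": 1}, {"delta_pos": [0, 0, -0.8], "spin": 0, "fingers": 1}, {"delta_pos": [0, 0, -0.9], "spin": 0, "fingers": 1}, {"delta_pos": [0, 0, -0.9], "spin": 0, "fingers": 1}]'

```text
t: 7.2
position: [654.0, 85.2, 352.6]
ee_rot: [-2.266, -2.176, 0.0]
ft_force: [-0.3, -0.0, -0.8]
width: 85.2
gripper_force: 0.0
```

```bash
python3 - <<'E'
from h import *
p,d=imaging.snapshot("scene");cv2.imwrite("pics/s3.png",p[100:300,80:360,::-1]);print(bot.get_obs()["position"])
E
```

```text
[654.83231941  85.25925859 355.81750519]
```

View pics/s3.png

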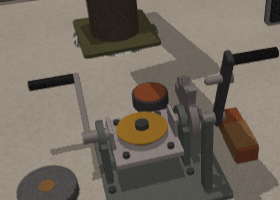

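The lock arm is parked upright, leaning back, with its grip at about (245,57) in the crop. Next is the crank.

move_arm --targets '[{"delta_pos": [-0.98, -0.86, 0], "spin": 0, "fingers": -1}, {"delta_pos": [-0.98, -0.86, 0], "spin": 0, "fingers": -1}, {"delta_pos": [-0.98, -0.86, 0], "spin": 0, "fingers": -1}, {"delta_pos": [-0.98, -0.86, 0], "spin": 0, "fingers": -1}, {"delta_pos": [-0.98, -0.86, 0], "spin": 0, "fingers": -1}, {"delta_pos": [-0.98, -0.86, 0], "spin": 0, "fingers": -1}, {"delta_pos": [-0.98, -0.86, 0], "spin": 0, "fingers": -1}, {"delta_pos": [-0.98, -0.86, 0], "spin": 0, "fingers": -1}, {"delta_pos": [-0.98, -0.86, 0], "spin": 0, "fingers": -1}, {"delta_pos": [-0.98, -0.86, 0], "spin": 0, "fingers": -1}, {"delta_pos": [-0.98, -0.86, 0], "spin": 0, "fingers": -1}, {"delta_pos": [-0.98, -0.86, 0], "spin": 0, "fingers": -1}, {"delta_pos": [-0.98, -0.86, 0], "spin": 0, "fingers": -1}, {"delta_pos": [-0.98, -0.86, 0], "spin": 0, "fingers": -1}, {"delta_pos": [-0.98, -0.86, 0], "spin": 0, "fingers": -1}]'

```text
t: 8.75
position: [383.5, -198.7, 351.5]
ee_rot: [2.266, 2.176, 0.0]
ft_force: [-0.2, -0.1, 0.2]
width: 0.4
gripper_force: 0.0
```

```bash
python3 - <<'E'
from h import *
o,p,d,X=wrist();cv2.imwrite("pics/w2.png",p[...,::-1]);np.savez("/tmp/w2",p=p,X=X)
print(o["position"])
s=(X[...,2]>160)&(X[...,2]<185)&(p.max(2)<40)&(np.abs(X[...,0]-433)<25)&(np.abs(X[...,1]+194)<50)
q=X[s];print(s.sum(),q.min(0),np.median(q,0),q.max(0))
E
```

```text
[ 383.46797589 -198.65060615  351.5271673 ]
386 [ 423.16282291 -180.76617561  169.72320795] [ 432.11981768 -159.82920136  176.0995361 ] [ 439.21115045 -149.55095707  179.14175243]
```

View pics/w2.png

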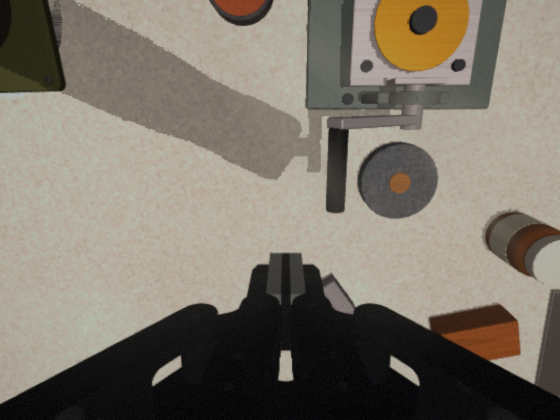

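The wrist view shows the crank grip at columns 327–347, rows 125–210 (x≈432, y −150 to −227). The shut fingers are on its robot side.

move_arm --targets '[{"delta_pos": [0, 0, 1], "spin": 0, "fingers": -1}, {"delta_pos": [0, 0, 1], "spin": 0, "fingers": -1}, {"delta_pos": [0, 0, 1], "spin": 0, "fingers": -1}, {"delta_pos": [0, 0, 1], "spin": 0, "fingers": -1}, {"delta_pos": [0, 0, 1], "spin": 0, "fingers": -1}, {"delta_pos": [0, 0, 1], "spin": 0, "fingers": -1}, {"delta_pos": [0, 0, 1], "spin": 0, "fingers": -1}, {"delta_pos": [0, 0, 1], "spin": 0, "fingers": -1}, {"delta_pos": [0, 0, 1], "spin": 0, "fingers": -1}, {"delta_pos": [0, 0, 0.5], "spin": 0, "fingers": -1}, {"delta_pos": [0, 0.25, 0], "spin": 0, "fingers": -1}, {"delta_pos": [0, 0.25, 0], "spin": 0, "fingers": -1}, {"delta_pos": [0, 0.25, 0], "spin": 0, "fingers": -1}, {"delta_pos": [0, 0.25, 0], "spin": 0, "fingers": -1}, {"delta_pos": [0, 0.25, 0], "spin": 0, "fingers": -1}]'

```text
t: 10.3
position: [410.5, -199.4, 162.5]
ee_rot: [2.265, 2.175, 0.001]
ft_force: [-4.4, -0.3, 0.6]
width: -0.1
gripper_force: 3.6
```

move_arm --targets '[{"delta_pos": [0, 0.25, -0.15], "spin": 0, "fingers": -1}, {"delta_pos": [0, 0.25, -0.15], "spin": 0, "fingers": -1}, {"delta_pos": [0, 0.25, -0.15], "spin": 0, "fingers": -1}, {"delta_pos": [0, 0.25, -0.15], "spin": 0, "fingers": -1}, {"delta_pos": [0, 0.25, -0.15], "spin": 0, "fingers": -1}, {"delta_pos": [0, 0.25, -0.15], "spin": 0, "fingers": -1}, {"delta_pos": [0, 0.25, -0.1], "spin": 0, "fingers": -1}, {"delta_pos": [0, 0.25, -0.1], "spin": 0, "fingers": -1}, {"delta_pos": [0, 0.25, -0.1], "spin": 0, "fingers": -1}, {"delta_pos": [0, 0.25, -0.1], "spin": 0, "fingers": -1}, {"delta_pos": [0, 0.25, -0.05], "spin": 0, "fingers": -1}, {"delta_pos": [0, 0.25, -0.05], "spin": 0, "fingers": -1}, {"delta_pos": [0, 0.1, 0], "spin": 0, "fingers": -1}, {"delta_pos": [0, 0, 0], "spin": 0, "fingers": -1}]'

```text
t: 11.7
position: [462.6, -201.5, 200.6]
ee_rot: [-2.266, -2.172, 0.014]
ft_force: [-40.5, 7.0, 78.6]
width: 0.3
gripper_force: 42.0
```

```bash
python3 - <<'E'
from h import *
p,d=imaging.snapshot("scene");np.savez("/tmp/s4",p=p,d=d);cv2.imwrite("pics/s4.png",p[80:340,60:410,::-1]);X=cloud("scene",d.astype(float))
c=p.max(2)
s=(c<45)&(np.abs(X[...,1]+200)<32)&(X[...,2]>185)&(X[...,2]<225)&(X[...,0]>420)&(X[...,0]<560)
q=X[s];print(s.sum(),np.percentile(q,[5,50,95],axis=0).round(1))
for cu in range(100,160,8):
    r=[v for v in range(120,260) if s[v,cu]]
    if r: print(cu,[X[v,cu].round().tolist() for v in r[::3]])
E
```

```text
457 [[ 474.1 -226.1  200.4]
 [ 483.4 -200.4  208.7]
 [ 488.2 -171.7  220.4]]
108 [[474.0, -223.0, 210.0], [480.0, -224.0, 208.0], [487.0, -225.0, 207.0], [484.0, -226.0, 200.0]]
116 [[475.0, -208.0, 223.0], [475.0, -210.0, 211.0], [480.0, -211.0, 209.0], [488.0, -212.0, 209.0], [484.0, -213.0, 200.0]]
124 [[467.0, -196.0, 218.0], [478.0, -196.0, 220.0], [475.0, -198.0, 213.0], [481.0, -199.0, 211.0], [484.0, -200.0, 207.0], [487.0, -201.0, 203.0]]
132 [[478.0, -186.0, 211.0], [484.0, -187.0, 210.0], [487.0, -188.0, 206.0], [487.0, -189.0, 200.0]]
140 [[479.0, -173.0, 211.0], [485.0, -174.0, 209.0], [487.0, -175.0, 205.0]]
```

View pics/s4.png

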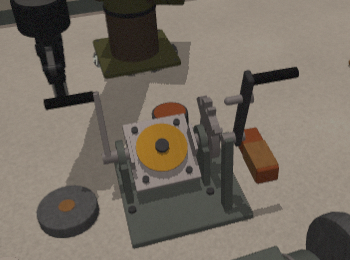

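The scene shows the crank at about half tilt. The finger is gripping the crank by friction and being dragged upward (78 N), because I didn't rise along the arc. I'll back off, then push along the arc.

move_arm --targets '[{"delta_pos": [0, -0.25, -0.1], "spin": 0, "fingers": -1}, {"delta_pos": [0, -0.25, -0.1], "spin": 0, "fingers": -1}, {"delta_pos": [0, -0.25, -0.1], "spin": 0, "fingers": -1}, {"delta_pos": [0, -0.25, 0], "spin": 0, "fingers": -1}, {"delta_pos": [0, -0.25, 0], "spin": 0, "fingers": -1}, {"delta_pos": [0, 0, 0], "spin": 0, "fingers": -1}]'

```text
t: 12.35
position: [445.4, -200.3, 195.0]
ee_rot: [-2.265, -2.174, 0.001]
ft_force: [-0.7, 0.0, -0.6]
width: 0.1
gripper_force: 0.0
```

```bash
cat >> h.py <<'E'
def crank():
    p,d=imaging.snapshot("scene");X=cloud("scene",d.astype(float))
    s=(p.max(2)<45)&(X[...,1]<-210)&(X[...,1]>-226)&(X[...,2]>160)&(X[...,2]<225)&(X[...,0]>425)&(X[...,0]<570)
    q=X[s];a=np.percentile(q,[3,97],axis=0)
    return s.sum(),a[:,0].round(1),a[:,2].round(1)
E
python3 - <<'E'
from h import *
print(crank());o=bot.get_obs();print(o["position"],o["ft_force"])
E
```

```text
(np.int64(102), array([475.8, 487.8]), array([200.2, 212.2]))
[ 445.80438198 -200.41317912  195.00281218] [0.03162888 0.5241398  0.76408912]
```

move_arm --targets '[{"delta_pos": [0, 0.2, 0], "spin": 0, "fingers": -1}, {"delta_pos": [0, 0.2, 0], "spin": 0, "fingers": -1}, {"delta_pos": [0, 0.2, 0], "spin": 0, "fingers": -1}, {"delta_pos": [0, 0.15, -0.05], "spin": 0, "fingers": -1}, {"delta_pos": [0, 0.15, -0.05], "spin": 0, "fingers": -1}, {"delta_pos": [0, 0.15, -0.05], "spin": 0, "fingers": -1}, {"delta_pos": [0, 0.15, -0.04], "spin": 0, "fingers": -1}, {"delta_pos": [0, 0.15, -0.04], "spin": 0, "fingers": -1}, {"delta_pos": [0, 0.15, -0.03], "spin": 0, "fingers": -1}, {"delta_pos": [0, 0, 0], "spin": 0, "fingers": -1}]'

```text
t: 13.4
position: [473.5, -201.8, 201.0]
ee_rot: [-2.263, -2.172, 0.008]
ft_force: [-8.9, -0.1, 7.4]
width: 0.1
gripper_force: 5.4
```

```bash
python3 - <<'E'
from h import *
print(crank());o=bot.get_obs();print(o["position"],o["ft_force"])
E
```

```text
(np.int64(105), array([491.1, 502.7]), array([204.7, 216.4]))
[ 473.44395222 -201.77710623  201.0584971 ] [-8.3870237  -0.10084715  6.33646341]
```

move_arm --targets '[{"delta_pos": [0, 0.1, -0.02], "spin": 0, "fingers": -1}, {"delta_pos": [0, 0, 0], "spin": 0, "fingers": -1}, {"delta_pos": [0, 0, 0], "spin": 0, "fingers": -1}, {"delta_pos": [0, -0.5, 0], "spin": 0, "fingers": -1}, {"delta_pos": [0, -1, 0], "spin": 0, "fingers": -1}, {"delta_pos": [0, 0, -1], "spin": 0, "fingers": -1}, {"delta_pos": [0, 0, -1], "spin": 0, "fingers": -1}, {"delta_pos": [0, 0, -1], "spin": 0, "fingers": -1}, {"delta_pos": [0, 0, -1], "spin": 0, "fingers": -1}, {"delta_pos": [0, 0, -1], "spin": 0, "fingers": -1}, {"delta_pos": [0, 0, -1], "spin": 0, "fingers": -1}, {"delta_pos": [0, 0, -1], "spin": 0, "fingers": -1}, {"delta_pos": [0, 0, -1], "spin": 0, "fingers": -1}, {"delta_pos": [0, 0, 0], "spin": 0, "fingers": -1}]'

```text
t: 14.85
position: [450.0, -201.3, 363.9]
ee_rot: [2.262, 2.173, 0.004]
ft_force: [0.1, -0.1, 0.3]
width: 0.3
gripper_force: 0.0
```

```bash
python3 - <<'E'
from h import *
print(crank());o=bot.get_obs();print(o["position"],o["ft_force"])
p,d=imaging.snapshot("scene");X=cloud("scene",d.astype(float))
s=(p.max(2)<45)&(X[...,1]>60)&(X[...,1]<140)&(X[...,2]>260)&(X[...,2]<330)&(X[...,0]>580)&(X[...,0]<720)
q=X[s];print(s.sum(),np.percentile(q,[3,50,97],axis=0).round(1))
E
```

```text
(np.int64(105), array([493.9, 505.3]), array([206. , 216.6]))
[ 449.44774237 -201.03729598  362.26700624] [-0.2161866   0.77153577  0.00712104]
370 [[659.1  61.5 294.8]
 [666.3  86.9 301.6]
 [669.4 113.5 305. ]]
```

move_arm --targets '[{"delta_pos": [0.985, 0.663, 0], "spin": 0, "fingers": -1}, {"delta_pos": [0.985, 0.663, 0], "spin": 0, "fingers": -1}, {"delta_pos": [0.985, 0.663, 0], "spin": 0, "fingers": -1}, {"delta_pos": [0.985, 0.663, 0], "spin": 0, "fingers": -1}, {"delta_pos": [0.985, 0.663, 0], "spin": 0, "fingers": -1}, {"delta_pos": [0.985, 0.663, 0], "spin": 0, "fingers": -1}, {"delta_pos": [0.985, 0.663, 0], "spin": 0, "fingers": -1}, {"delta_pos": [0.985, 0.663, 0], "spin": 0, "fingers": 1}, {"delta_pos": [0.985, 0.663, 0], "spin": 0, "fingers": 1}, {"delta_pos": [0.985, 0.663, 0], "spin": 0, "fingers": 1}, {"delta_pos": [0.985, 0.663, 0], "spin": 0, "fingers": 1}, {"delta_pos": [0.985, 0.663, 0], "spin": 0, "fingers": 1}, {"delta_pos": [0.985, 0.663, 0], "spin": 0, "fingers": 1}, {"delta_pos": [0.985, 0.663, 0], "spin": 0, "fingers": 1}, {"delta_pos": [0.985, 0.663, 0], "spin": 0, "fingers": 1}, {"delta_pos": [0, 0, 0], "spin": 0, "fingers": 1}]'

```text
t: 16.55
position: [660.2, 88.9, 358.1]
ee_rot: [-2.261, -2.177, 0.003]
ft_force: [1.0, 0.1, -0.9]
width: 85.4
gripper_force: 0.0
```

```bash
python3 - <<'E'
from h import *
o,p,d,X=wrist();print(o["position"],o["width"])
s=(p.max(2)<60)&(X[...,1]>75)&(X[...,1]<125)&(X[...,2]>285)&(X[...,2]<315)
q=X[s];print(s.sum(),np.percentile(q,[3,50,97],axis=0).round(1))
E
```

```text
[660.1525751   88.90867809 358.13772712] 85.35131527701262
1785 [[653.8  76.6 300.5]
 [660.7  98.3 304.6]
 [667.6 118.  306.5]]
```

move_arm --targets '[{"delta_pos": [0, 0, 0.8], "spin": 0, "fingers": 1}, {"delta_pos": [0, 0, 0.8], "spin": 0, "fingers": 1}, {"delta_pos": [0, 0, 0.8], "spin": 0, "fingers": 1}, {"delta_pos": [0, 0, 0.8], "spin": 0, "fingers": 1}, {"delta_pos": [0, 0, 0.6], "spin": 0, "fingers": 1}, {"delta_pos": [0, 0, 0], "spin": 0, "fingers": 0}, {"delta_pos": [0, 0, 0], "spin": 0, "fingers": -0.5}, {"delta_pos": [0, 0, 0], "spin": 0, "fingers": -1}, {"delta_pos": [0, 0, 0], "spin": 0, "fingers": -1}, {"delta_pos": [0, 0, 0], "spin": 0, "fingers": -1}, {"delta_pos": [0, 0, 0], "spin": 0, "fingers": -1}]' --grip_force 25

```text
t: 17.7
position: [659.8, 86.4, 286.4]
ee_rot: [2.265, 2.175, 0.002]
ft_force: [1.8, -1.4, 1.9]
width: 14.9
gripper_force: 24.9
```

move_arm --targets '[{"delta_pos": [0, -0.319, -0.083], "spin": 0, "fingers": -1}, {"delta_pos": [0, -0.649, -0.118], "spin": 0, "fingers": -1}, {"delta_pos": [0, -0.657, -0.052], "spin": 0, "fingers": -1}, {"delta_pos": [0, -0.659, 0.014], "spin": 0, "fingers": -1}, {"delta_pos": [0, -0.655, 0.08], "spin": 0, "fingers": -1}, {"delta_pos": [0, -0.644, 0.144], "spin": 0, "fingers": -1}, {"delta_pos": [0, -0.626, 0.209], "spin": 0, "fingers": -1}, {"delta_pos": [0, -0.602, 0.269], "spin": 0, "fingers": -1}, {"delta_pos": [0, -0.572, 0.328], "spin": 0, "fingers": -1}, {"delta_pos": [0, -0.537, 0.384], "spin": 0, "fingers": -1}, {"delta_pos": [0, -0.496, 0.435], "spin": 0, "fingers": -1}, {"delta_pos": [0, -0.449, 0.483], "spin": 0, "fingers": -1}, {"delta_pos": [0, -0.399, 0.525], "spin": 0, "fingers": -1}, {"delta_pos": [0, -0.345, 0.562], "spin": 0, "fingers": -1}, {"delta_pos": [0, -0.287, 0.594], "spin": 0, "fingers": -1}, {"delta_pos": [0, -0.226, 0.62], "spin": 0, "fingers": -1}, {"delta_pos": [0, 0, 0], "spin": 0, "fingers": -1}]'

```text
t: 19.4
position: [496.8, 93.3, 196.4]
ee_rot: [2.265, 2.176, 0.001]
ft_force: [3.2, 1.8, -3.8]
width: 14.6
gripper_force: 24.9
```

```bash
cat >> h.py <<'E'
def lock():
    p,d=imaging.snapshot("scene");X=cloud("scene",d.astype(float))
    s=(p.max(2)<45)&(X[...,1]>106)&(X[...,1]<124)&(X[...,2]>150)&(X[...,2]<270)&(X[...,0]>475)&(X[...,0]<560)
    q=X[s];a=np.percentile(q,[3,97],axis=0);return s.sum(),a[:,0].round(1),a[:,2].round(1)
E
python3 - <<'E'
from h import *
o=bot.get_obs();print(o["position"],o["ft_force"],lock(),crank())
E
```

```text
[496.77134563  93.34455231 196.4381121 ] [ 3.21291457  1.75324715 -3.81429059] (np.int64(54), array([496.3, 506.4]), array([199.1, 209.1])) (np.int64(105), array([493.5, 504.7]), array([205.6, 216.9]))
```

move_arm --targets '[{"delta_pos": [0, -0.04, 0.15], "spin": 0, "fingers": -1}, {"delta_pos": [0, -0.04, 0.15], "spin": 0, "fingers": -1}, {"delta_pos": [0, -0.04, 0.15], "spin": 0, "fingers": -1}, {"delta_pos": [0, -0.03, 0.15], "spin": 0, "fingers": -1}, {"delta_pos": [0, -0.03, 0.15], "spin": 0, "fingers": -1}, {"delta_pos": [0, -0.02, 0.1], "spin": 0, "fingers": -1}, {"delta_pos": [0, -0.02, 0.1], "spin": 0, "fingers": -1}, {"delta_pos": [0, 0, 0], "spin": 0, "fingers": -1}]'

```text
t: 20.3
position: [494.0, 93.5, 180.8]
ee_rot: [2.264, 2.174, 0.006]
ft_force: [1.4, 0.4, 10.1]
width: 14.5
gripper_force: 25.8
```

move_arm --targets '[{"delta_pos": [0, 0, -0.1], "spin": 0, "fingers": -1}, {"delta_pos": [0, 0, 0], "spin": 0, "fingers": -1}]'

```text
t: 20.5
position: [494.0, 93.4, 181.3]
ee_rot: [2.265, 2.174, 0.004]
ft_force: [6.5, 1.2, 1.2]
width: 14.7
gripper_force: 24.9
```

```bash
python3 - <<'E'
from h import *
o=bot.get_obs();print(o["position"],o["ft_force"],crank())
p,d=imaging.snapshot("side");X=cloud("side",d.astype(float));cv2.imwrite("pics/s5.png",cv2.resize(p[120:300,190:390,::-1],None,fx=3,fy=3))
p,d=imaging.snapshot("scene");X=cloud("scene",d.astype(float))
# lock arm beam: dark, y~48
s=(p.max(2)<60)&(X[...,1]>40)&(X[...,1]<64)&(X[...,2]>165)&(X[...,2]<230)&(X[...,0]>480)&(X[...,0]<630)
q=X[s]; print(s.sum(),np.polyfit(q[:,0],q[:,2],1),q[:,0].min(),q[:,0].max())
E
```

```text
[494.00409726  93.41719224 181.3136928 ] [6.48560189 1.18098023 1.18222796] (np.int64(105), array([493.3, 505.5]), array([206. , 216.8]))
504 [-1.03246689e-01  2.42258036e+02] 483.47392765694343 629.8391387993414
```

View pics/s5.png

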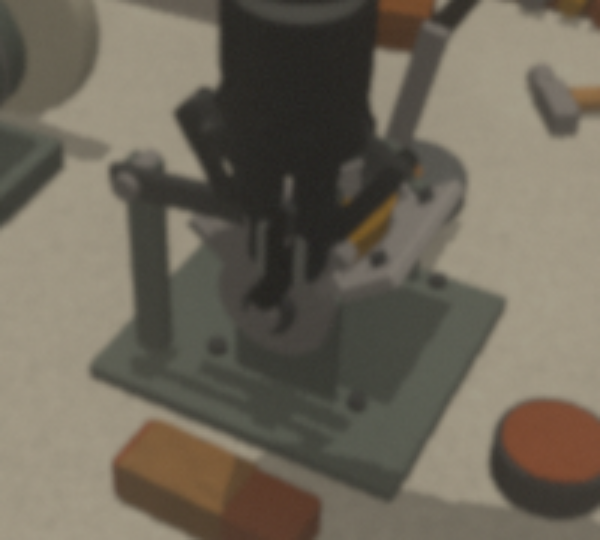

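The side view shows the lock arm nearly level with the pin on the plate's rim (beam slope 0.103, matching the rim angle). I'll release it and go back to the crank.

move_arm --targets '[{"delta_pos": [0, 0, 0], "spin": 0, "fingers": -0.4}, {"delta_pos": [0, 0, 0], "spin": 0, "fingers": 0.4}, {"delta_pos": [0, 0, 0], "spin": 0, "fingers": 1}, {"delta_pos": [0, 0, 0], "spin": 0, "fingers": 1}, {"delta_pos": [0, 0, -0.5], "spin": 0, "fingers": 1}, {"delta_pos": [0, 0, -1], "spin": 0, "fingers": 1}, {"delta_pos": [0, 0, -1], "spin": 0, "fingers": 1}, {"delta_pos": [0, 0, -1], "spin": 0, "fingers": 1}, {"delta_pos": [0, 0, -1], "spin": 0, "fingers": 1}, {"delta_pos": [0, 0, -1], "spin": 0, "fingers": 1}]'

```text
t: 21.65
position: [492.2, 93.2, 292.2]
ee_rot: [2.266, 2.176, 0.0]
ft_force: [-0.7, -0.1, -0.0]
width: 85.4
gripper_force: 0.0
```

move_arm --targets '[{"delta_pos": [-0.985, -0.106, 0], "spin": 0, "fingers": -1}, {"delta_pos": [-0.985, -0.106, 0], "spin": 0, "fingers": -1}, {"delta_pos": [-0.985, -0.106, 0], "spin": 0, "fingers": -1}, {"delta_pos": [-0.985, -0.106, 0], "spin": 0, "fingers": -1}, {"delta_pos": [-0.985, -0.106, 0], "spin": 0, "fingers": -1}, {"delta_pos": [-0.985, -0.106, 0], "spin": 0, "fingers": -1}, {"delta_pos": [-0.985, -0.106, 0], "spin": 0, "fingers": -1}, {"delta_pos": [-0.985, -0.106, 0], "spin": 0, "fingers": -1}, {"delta_pos": [-0.985, -0.106, 0], "spin": 0, "fingers": -1}, {"delta_pos": [-0.985, -0.106, 0], "spin": 0, "fingers": -1}, {"delta_pos": [-0.985, -0.106, 0], "spin": 0, "fingers": -1}, {"delta_pos": [-0.985, -0.106, 0], "spin": 0, "fingers": -1}, {"delta_pos": [-0.985, -0.106, 0], "spin": 0, "fingers": -1}, {"delta_pos": [-0.985, -0.106, 0], "spin": 0, "fingers": -1}, {"delta_pos": [-0.985, -0.106, 0], "spin": 0, "fingers": -1}, {"delta_pos": [0, 0, 0], "spin": 0, "fingers": -1}]'

```text
t: 23.25
position: [448.4, -202.4, 291.2]
ee_rot: [2.269, 2.172, -0.001]
ft_force: [0.5, -0.6, -0.0]
width: 0.3
gripper_force: 0.0
```

```bash
cat >> h.py <<'E'
def beam():
    p,d=imaging.snapshot("scene");X=cloud("scene",d.astype(float))
    s=(p.max(2)<60)&(X[...,1]>40)&(X[...,1]<64)&(X[...,2]>165)&(X[...,2]<230)&(X[...,0]>480)&(X[...,0]<630)
    q=X[s]; g=(p.max(2)<45)&(X[...,1]>75)&(X[...,1]<124)&(X[...,2]>150)&(X[...,2]<270)&(X[...,0]>475)&(X[...,0]<560)
    return s.sum(),-np.polyfit(q[:,0],q[:,2],1)[0].round(4),g.sum(),np.percentile(X[g],[3,50,97],axis=0)[:,2].round(1)
E
python3 - <<'E'
from h import *
print(beam(),crank(),bot.get_obs()["position"])
E
```

```text
(np.int64(489), np.float64(0.1028), np.int64(178), array([183.7, 190. , 193.1])) (np.int64(102), array([494.7, 505. ]), array([206. , 217.1])) [ 448.52174093 -200.64792125  290.99829741]
```

move_arm --targets '[{"delta_pos": [0, 0, 1], "spin": 0, "fingers": -1}, {"delta_pos": [0, 0, 1], "spin": 0, "fingers": -1}, {"delta_pos": [0, 0, 1], "spin": 0, "fingers": -1}, {"delta_pos": [0, 0, 1], "spin": 0, "fingers": -1}, {"delta_pos": [0, 0, 0.7], "spin": 0, "fingers": -1}, {"delta_pos": [0, 0.3, 0], "spin": 0, "fingers": -1}, {"delta_pos": [0, 0.3, 0], "spin": 0, "fingers": -1}, {"delta_pos": [0, 0.3, 0], "spin": 0, "fingers": -1}, {"delta_pos": [0, 0.2, 0], "spin": 0, "fingers": -1}, {"delta_pos": [0, 0.15, 0], "spin": 0, "fingers": -1}, {"delta_pos": [0, 0.1, 0], "spin": 0, "fingers": -1}, {"delta_pos": [0, 0, 0], "spin": 0, "fingers": -1}]'

```text
t: 24.55
position: [474.0, -201.8, 196.9]
ee_rot: [-2.265, -2.174, 0.004]
ft_force: [-4.9, 0.4, 4.7]
width: -0.2
gripper_force: 2.8
```

move_arm --targets '[{"delta_pos": [0, 0.07, -0.01], "spin": 0, "fingers": -1}, {"delta_pos": [0, 0.07, -0.01], "spin": 0, "fingers": -1}, {"delta_pos": [0, 0.07, -0.01], "spin": 0, "fingers": -1}, {"delta_pos": [0, 0.07, -0.01], "spin": 0, "fingers": -1}, {"delta_pos": [0, 0.07, -0.01], "spin": 0, "fingers": -1}, {"delta_pos": [0, 0, 0], "spin": 0, "fingers": -1}]'

```text
t: 25.15
position: [478.8, -202.0, 198.0]
ee_rot: [-2.264, -2.172, 0.008]
ft_force: [-9.7, 0.1, 9.3]
width: 0.3
gripper_force: 5.5
```

```bash
python3 - <<'E'
from h import *
print(beam(),crank(),bot.get_obs()["position"],bot.get_obs()["ft_force"])
E
```

```text
(np.int64(488), np.float64(0.1028), np.int64(177), array([183.8, 189.8, 193.6])) (np.int64(104), array([498.3, 509.4]), array([205.8, 217.2])) [ 478.80753325 -202.04870223  198.07914957] [-9.89543989  0.57812181  8.27607446]
```

move_arm --targets '[{"delta_pos": [0, 0.06, -0.01], "spin": 0, "fingers": -1}, {"delta_pos": [0, 0.06, -0.01], "spin": 0, "fingers": -1}, {"delta_pos": [0, 0.06, -0.01], "spin": 0, "fingers": -1}, {"delta_pos": [0, 0.06, -0.01], "spin": 0, "fingers": -1}, {"delta_pos": [0, 0.06, -0.01], "spin": 0, "fingers": -1}, {"delta_pos": [0, 0, 0], "spin": 0, "fingers": -1}]'

```text
t: 25.85
position: [485.2, -202.3, 199.3]
ee_rot: [-2.264, -2.172, 0.007]
ft_force: [-9.5, 0.5, 8.3]
width: -0.0
gripper_force: 5.5
```

```bash
cat > c.py <<'E'
from h import *
print(beam(),crank(),bot.get_obs()["position"],bot.get_obs()["ft_force"])
E
python3 c.py
```

```text
(np.int64(488), np.float64(0.1025), np.int64(177), array([183.5, 189.8, 193.5])) (np.int64(107), array([504.4, 516.1]), array([207.1, 218.7])) [ 485.19891557 -202.31735765  199.31322544] [-9.48414212  0.12950924  8.88640305]
```

move_arm --targets '[{"delta_pos": [0, 0.05, 0], "spin": 0, "fingers": -1}, {"delta_pos": [0, 0.05, 0], "spin": 0, "fingers": -1}, {"delta_pos": [0, 0.05, 0], "spin": 0, "fingers": -1}, {"delta_pos": [0, 0, 0], "spin": 0, "fingers": -1}]'

```text
t: 26.35
position: [488.8, -202.5, 199.7]
ee_rot: [-2.265, -2.173, 0.006]
ft_force: [-8.9, 0.4, 10.4]
width: -0.6
gripper_force: 5.3
```

```bash
python3 c.py
```

```text
(np.int64(488), np.float64(0.1025), np.int64(178), array([183.1, 189.9, 193.3])) (np.int64(109), array([507.9, 519.3]), array([207.5, 218.8])) [ 488.74523939 -202.45715624  199.68446239] [-9.12896744 -0.19696507 10.23730019]
```

move_arm --targets '[{"delta_pos": [0, 0.04, 0], "spin": 0, "fingers": -1}, {"delta_pos": [0, 0.04, 0], "spin": 0, "fingers": -1}, {"delta_pos": [0, 0.05, 0], "spin": 0, "fingers": -1}, {"delta_pos": [0, 0, 0], "spin": 0, "fingers": -1}]'

```text
t: 26.85
position: [491.3, -202.6, 199.5]
ee_rot: [-2.265, -2.173, 0.006]
ft_force: [-8.7, -0.0, 9.5]
width: -0.2
gripper_force: 4.9
```

```bash
python3 c.py
```

```text
(np.int64(483), np.float64(0.0984), np.int64(177), array([183.4, 189.4, 192.8])) (np.int64(111), array([510.7, 522.2]), array([206.9, 219.1])) [ 491.32174999 -202.57498754  199.4667477 ] [-9.16197054  0.28052067  9.96001754]
```

move_arm --targets '[{"delta_pos": [0, 0.04, 0], "spin": 0, "fingers": -1}, {"delta_pos": [0, 0.04, 0], "spin": 0, "fingers": -1}, {"delta_pos": [0, 0.04, 0], "spin": 0, "fingers": -1}, {"delta_pos": [0, 0, 0], "spin": 0, "fingers": -1}]'

```text
t: 27.35
position: [493.7, -202.7, 199.3]
ee_rot: [-2.265, -2.173, 0.006]
ft_force: [-8.0, 1.0, 8.2]
width: 0.0
gripper_force: 4.6
```

```bash
python3 c.py
```

```text
(np.int64(468), np.float64(0.0982), np.int64(177), array([182.8, 188.9, 192.9])) (np.int64(115), array([513.4, 524.7]), array([207.6, 219.2])) [ 493.70316815 -202.67378256  199.35902319] [-7.17964138  0.2992569   8.12432733]
```

move_arm --targets '[{"delta_pos": [0, 0.04, 0], "spin": 0, "fingers": -1}, {"delta_pos": [0, 0.04, 0], "spin": 0, "fingers": -1}, {"delta_pos": [0, 0.02, 0], "spin": 0, "fingers": -1}, {"delta_pos": [0, 0, 0], "spin": 0, "fingers": -1}]'

```text
t: 27.85
position: [495.9, -202.8, 199.3]
ee_rot: [-2.265, -2.173, 0.005]
ft_force: [-7.7, 0.5, 7.6]
width: 0.3
gripper_force: 4.3
```

```bash
python3 c.py
```

```text
(np.int64(480), np.float64(0.0895), np.int64(172), array([182. , 188.4, 192.1])) (np.int64(115), array([513.9, 527.2]), array([207.6, 218.9])) [ 495.95059958 -202.71050067  199.31387287] [-8.17398027  0.18298384  7.26642988]
```

move_arm --targets '[{"delta_pos": [0, 0.04, 0], "spin": 0, "fingers": -1}, {"delta_pos": [0, 0.04, 0], "spin": 0, "fingers": -1}, {"delta_pos": [0, 0.02, 0], "spin": 0, "fingers": -1}, {"delta_pos": [0, 0, 0], "spin": 0, "fingers": -1}]'

```text
t: 28.35
position: [498.3, -202.8, 199.2]
ee_rot: [-2.265, -2.173, 0.005]
ft_force: [-5.9, 0.3, 5.9]
width: 0.3
gripper_force: 3.6
```

```bash
python3 c.py
```

```text
(np.int64(469), np.float64(0.0743), np.int64(179), array([180.3, 186.2, 190.1])) (np.int64(116), array([516.6, 528.9]), array([207.3, 219. ])) [ 498.31615075 -202.83303506  199.16771639] [-7.25105956 -0.73439821  6.02177847]
```

move_arm --targets '[{"delta_pos": [0, 0.04, 0], "spin": 0, "fingers": -1}, {"delta_pos": [0, 0.02, 0], "spin": 0, "fingers": -1}, {"delta_pos": [0, 0, 0], "spin": 0, "fingers": -1}]'

```text
t: 28.75
position: [499.8, -202.9, 199.1]
ee_rot: [-2.265, -2.174, 0.004]
ft_force: [-4.9, -0.9, 6.1]
width: -0.0
gripper_force: 3.2
```

```bash
python3 c.py
```

```text
(np.int64(466), np.float64(0.0641), np.int64(173), array([178.3, 184.6, 188.1])) (np.int64(116), array([518.2, 530.7]), array([207.7, 219.1])) [ 499.82536359 -202.90488428  199.15488036] [-5.44357436e+00  5.24097401e-03  5.25379704e+00]
```

move_arm --targets '[{"delta_pos": [0, 0.04, 0], "spin": 0, "fingers": -1}, {"delta_pos": [0, 0.02, 0], "spin": 0, "fingers": -1}, {"delta_pos": [0, 0, 0], "spin": 0, "fingers": -1}]'

```text
t: 29.15
position: [501.0, -202.9, 199.1]
ee_rot: [-2.265, -2.174, 0.004]
ft_force: [-5.1, 0.6, 5.3]
width: 0.3
gripper_force: 3.1
```

```bash
python3 c.py
```

```text
(np.int64(433), np.float64(-0.012), np.int64(178), array([168.5, 174.9, 178.5])) (np.int64(117), array([520. , 531.7]), array([207.5, 219. ])) [ 501.04254754 -202.93555766  199.05195842] [-6.16992167  1.11201772  6.09582715]
```

The pin has dropped home: the grip is down 15 mm and the beam is level. Backing off now.

move_arm --targets '[{"delta_pos": [0, -0.2, 0], "spin": 0, "fingers": -1}, {"delta_pos": [0, -0.8, 0], "spin": 0, "fingers": -1}, {"delta_pos": [0, -1, 0], "spin": 0, "fingers": -1}, {"delta_pos": [0, 0, -1], "spin": 0, "fingers": -1}, {"delta_pos": [0, 0, -1], "spin": 0, "fingers": -1}, {"delta_pos": [0, 0, -1], "spin": 0, "fingers": -1}, {"delta_pos": [0, 0, -1], "spin": 0, "fingers": -1}, {"delta_pos": [0, 0, 0], "spin": 0, "fingers": -1}, {"delta_pos": [0, 0, 0], "spin": 0, "fingers": -1}]'

```text
t: 30.15
position: [463.5, -201.4, 278.6]
ee_rot: [2.265, 2.175, 0.001]
ft_force: [-0.4, 0.6, -0.5]
width: -0.2
gripper_force: 0.0
```

```bash
python3 c.py; python3 -c "
from h import *
print(ticket.close_job())"
```

```text
(np.int64(436), np.float64(-0.0135), np.int64(180), array([168.4, 174.9, 178.5])) (np.int64(113), array([521.3, 532. ]), array([206.5, 219. ])) [ 462.62865686 -201.11358768  277.54923227] [-0.11633243 -0.96674129 -0.10267913]
the job is handed in; nothing more can be done
None
```

I handed the job in at about 30 s: the lock pin is home in the second narrow notch (arm level, cradle at roughly 0.92 rad by camera), and the robot has let go and backed clear; no verdict was returned.

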